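# Advance the gauge feed unit by exactly three crank turns and lock it

## Robot

A 7-joint arm with a two-finger parallel gripper is mounted at the origin on a cart in front of the work surface, level with it; the furniture and walls round the work are solid. World frame = base frame: x ahead of the robot, y to its left, z up, the work surface at z = 0. Lengths are in m, angles in rad, forces in N, time in s.
With the tool pointing down it reaches from about 0.4 to 0.85 m from the base axis. Payload 4.5 kg.
Tool frame: the origin (TCP) lies between the finger pads; the fingertips stand 11 mm ahead of it and the grasp point (between the pads) lies 8 mm behind it (r.nose_length is the distance from the TCP to the fingertips, in m); z points along the fingers, y is the line along which they close (so a half turn about z gives the same grasp; the last joint's range is limited). The gripper opens to 88 mm and grips with 3 to 60 N. Pads are 18 mm wide; open, the fingers measure 123 mm over their backs; the gripper's body (75 mm by 187 mm) begins 45 mm behind the grasp point.
Start: joints at [-1.238, 0.689, -0.195, 1.565, 0.157, 0.902, -0.215], TCP at [0.184, 0.597, 0.25] pointing down, gripper open.
Joint ranges: [-3.01, 3.01], [-0.46, 2.08], [-1.47, 1.51], [0.13, 2.56], [-1, 4.14], [0.04, 2.09], [-2.66, 2.66]. Speed limits (rad/s): [2.57, 2.57, 3.14, 3.14, 3.14, 3.14, 3.14].

## Interface

Orientations are given as a unit quaternion [x, y, z, w].
In Python, from plant import get_state, snapshot, camera_model, r gives the robot as it stands.
- The arm moves only by the shell command python3 -m inch 'ROWS' [FORCE]. ROWS is text: rows parted by semicolons, each of 7 numbers parted by spaces: the opening, from -1 (shut) to 1 (fully open), then the shift along the tool's x, y, z in m, then the turn, a rotation vector about the tool's x, y, z in rad. A call has 1 to 20 rows; each row shifts and turns the commanded pose from where the row before left it, along the tool's axes as they then stand; what a row does not reach is not made up. A row lasts 1/12 s, in which the tool goes at most 41.7 mm and 7.16 degrees, less where a joint would pass 70% of its speed; a pose out of reach is approached as far as the arm can. A call is refused whole if a number of a shift passes 0.0417 or a number of a turn 0.125, either way. A call with a gripper value outside its range is refused whole. The fingers move at their own pace and stop on an object; FORCE is the grip in N (left out, the last holds). Time passes only in rows, so rows that do not move let the fingers close. It gives the time, the measured TCP pose, the force, the opening and the grip force at its end, in the units of the state.
- get_state(): the state, without advancing time (a new reading comes with each control period).
- snapshot(name): name is "scene" or "top"; returns (picture, depth): 384x512x3 uint8, red, green, blue; 384x512 float32, m along the optical axis (not along the pixel's ray), 0 where there is no reading.
- camera_model(name): a dict with "intrinsics" (3x3 intrinsics, pixels), "view" (4x4, takes a point from world to camera coordinates). Camera axes: x right, y down, z forward; pixel columns grow to the right and rows downward; lengths in m; the calibration is good to about 2 mm. A picture is of the moment at which its call begins. camera_model takes no time and is no camera call.
- r.finish_job(): hands the job in; it is judged then, once.
The state is a dict: "clock": time; "q": joint angles; "qd": joint speeds; "joint_torque": joint torques, N m; "tool_pos": TCP position; "eef_rot": TCP orientation; "contact_force": force on the tool from outside, world axes, zero at the start; "moment": the same for the moment, N m; "opening": opening from 0.0 (shut) to 1.0 (fully open); "finger_force": force on a finger pad.
Only numpy, scipy, OpenCV 4.12 (cv2) and the standard library are available. Lean on these libraries where they do the work, as an engineer would, in place of code of your own. Each camera call takes 0.05 s, during which the arm holds its last target. There are 200 camera calls.

## Task

The gauge feed unit on the left-hand desk has to be advanced by exactly three full turns of its screw, and nothing on it shows the count. Turn its crank clockwise (seen from above): it first swings idly through the play of the worn coupling, and only from where you feel it take up the load do you count three full turns and stop there. Then swing the small lock lever on the unit over to its other side, let go, and leave the stamp, clip and label roll around the unit where they are.

Things in the scene. Friction and masses are not known exactly. Their poses are not given: they have to be found in the camera images.
- feed_unit: Gauge feed unit, fixed to the desk: flat grey metal box 200 (its x) x 130 (its y) x 59 mm high, aluminium top plate. Origin at the centre of its underside, z up; its -x end faces the robot within 25 degrees. On top: the crank towards the -x end, the lock lever towards the +x end. A steel gauge bar comes out of the +x end.
- crank_axis (a point): Point on the crank's vertical axis, 84 mm above the desk, at x = -30 mm, y = 0 of the unit. Hub 32 mm across, crank arm 18 mm wide, at heights 74 to 82 mm. Idle, the crank takes 0.5 N at the knob; after 0.05 to 0.95 turn of play, different each time and not visible, a dog drives the screw at a steady 7 N. Crank and screw stay where left. Turning back only reopens the play.
- crank_knob (a point): Centre of the top of the crank's upright black knob, 131 mm above the desk, 52 mm from the crank axis. The knob is a round post 24 to 26 mm in diameter from height 83 to 131 mm, fixed on the arm's end, free all round above the arm; push it round or grip it. It starts within 75 degrees either side of the unit's -x direction and turns without end stops.
- gauge (a point): Centre of the outer end face of the steel gauge bar, 26 mm above the desk, at first 140 mm along the unit's x from its origin. It moves out along the unit's +x by 0.25 mm per turn of the screw, too little to count turns by from noisy readings or pictures. Leave it alone.
- lock (a joint): Angle of the lock lever, rad: 0 to about 0.1 at the start (unlocked), 1.0 when swung fully over (locked). It stays where it is left and does not stop the crank by itself.
- lock_tip (a point): Centre of the lock lever's ball tip, 26 mm in diameter, about 125 mm above the desk. The steel lever pivots 81 mm above the desk at x = 75 mm, y = 0 of the unit, 50 mm from pivot to tip, on a dark block 50 x 70 mm, top 84 mm above the desk. It leans to the unit's -y at first and swings over the top to lean to +y; about 1.5 N at the tip moves it.
- stamp: Bystander: wooden hand stamp, 25x44x77 mm, stands on the desk beside the unit's +y side. Origin at the centre of its underside.
- clip: Bystander: black fold-back clip, 28x32x43 mm, on the desk at the unit's -y side. Origin at the centre of its underside.
- label_roll: Bystander: roll of white labels, 54 mm across, 40 mm high, standing on its end beyond the unit's +x end. Origin at the centre of its underside.

How it is judged:
By the outcome, as a careful person would: the job done as asked, in the order asked, and still so for the second after the job is handed in, with the robot touching nothing.
It also fails if it takes over 72 s, if anything falls off the work surface, if the arm or the gripper's body presses on something with over 40 N, if the wrist force passes 120 N, or if a joint passes its speed limit or range.

## Working session

There is one attempt and no reset: what is moved stays moved. The work goes in short steps, Python scripts to look and compute and a shell command to move; the robot and the scene stay as the last step left them, time stands still between calls to the robot, and variables do not carry over. Pictures are saved under pics/ and viewed, at most 10 in all, crops included, and the job is handed in when it is done.

```bash
mkdir -p pics; ls; python3 - <<'E'
from plant import *
import cv2,numpy as np
for n in("scene","top"):
    p,d=snapshot(n); cv2.imwrite(f"pics/{n}0.png",cv2.resize(p[...,::-1],(800,600))); np.savez(f"{n}0.npz",p=p,d=d)
    c=camera_model(n); print(np.round(c["intrinsics"],1).tolist(),np.round(c["view"],3).tolist())
s=get_state(); print({k:np.round(v,3).tolist() for k,v in s.items()}, r.nose_length)
E
```

```text
pics
[[473.7, 0.0, 253.1], [0.0, 473.7, 187.0], [0.0, 0.0, 1.0]] [[0.573, -0.819, -0.017, -0.068], [-0.642, -0.437, -0.63, 0.557], [0.509, 0.372, -0.776, 0.54], [0.0, 0.0, 0.0, 1.0]]
[[423.6, 0.0, 255.2], [0.0, 423.6, 192.6], [0.0, 0.0, 1.0]] [[0.009, -1.0, 0.005, 0.289], [-0.991, -0.009, -0.134, 0.583], [0.134, -0.003, -0.991, 0.884], [0.0, 0.0, 0.0, 1.0]]
{'clock': 0.1, 'q': [-1.238, 0.69, -0.194, 1.566, 0.157, 0.902, -0.215], 'qd': [0.002, -0.002, 0.0, -0.003, 0.0, -0.0, 0.0], 'joint_torque': [-0.004, -52.849, -1.272, -15.384, -0.053, 0.002, 0.0], 'tool_pos': [0.184, 0.597, 0.249], 'eef_rot': [0.149, 0.989, -0.001, -0.0], 'contact_force': [-0.161, 0.025, 0.469], 'moment': [-0.005, 0.066, 0.04], 'finger_force': 0.0, 'opening': 0.998} 0.011
```

View pics/scene0.png

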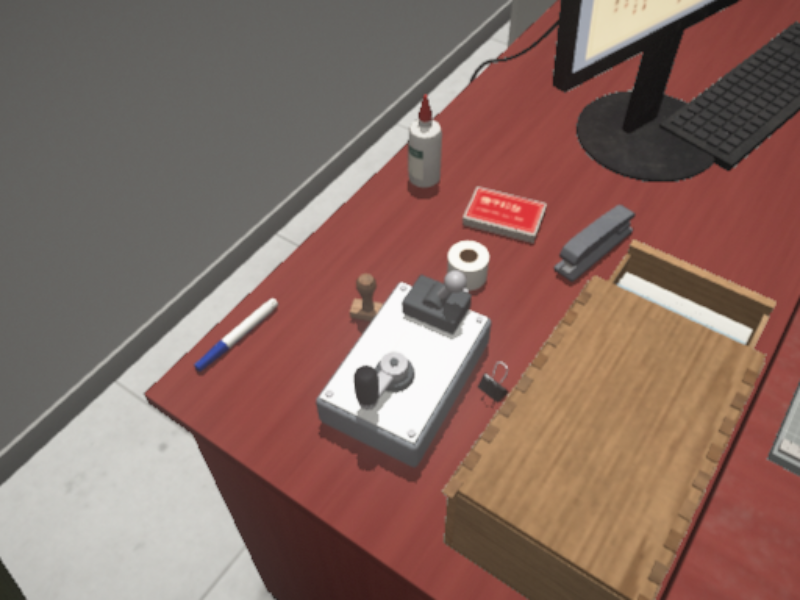

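View pics/top0.png

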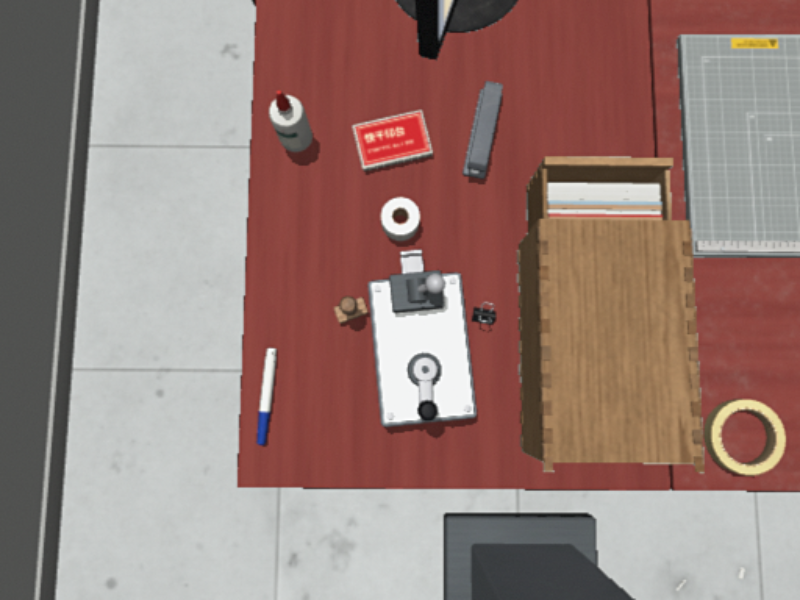

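The scene view shows the unit's crank at (395,365), with the knob at (367,385) towards the robot. The top view shows the hub at (425,369), knob at (428,411), lock ball at (435,283), plate corners at (369,282), (459,273), (476,416) and (384,425), and the stamp, clip and roll at (350,310), (484,316) and (400,218).

```bash
cat > h.py <<'E'
import numpy as np
from plant import *
def ray(n,u,v,z):
    c=camera_model(n);K=np.array(c["intrinsics"]);V=np.array(c["view"]);R=V[:3,:3];t=V[:3,3]
    o=-R.T@t; d=R.T@np.linalg.solve(K,[u,v,1.]); return o+d*(z-o[2])/d[2]
def pix(n,P):
    c=camera_model(n);K=np.array(c["intrinsics"]);V=np.array(c["view"]);p=K@(V[:3,:3]@P+V[:3,3]);return p[:2]/p[2]
E
python3 - <<'E'
from h import *
import cv2
s=.64
for n,u,v,z in [("hub",425,369,.084),("knob",428,411,.131),("tip",435,283,.125),("c1",369,282,.059),("c2",459,273,.059),("c3",476,416,.059),("c4",384,425,.059),("stamp",348,305,.077),("clip",484,316,.02),("roll",400,218,.04)]:
    print(n,np.round(ray("top",u*s,v*s,z),4))
for n,u,v,z in [("hub",395,362,.084),("knob",366,373,.131),("tip",456,280,.125)]:
    print(n,np.round(ray("scene",u*s,v*s,z),4))
for n,b in(("top",(225,165,90,115)),("scene",(200,165,120,135))):
    p=np.load(n+"0.npz")["p"];x,y,w,h=b
    cv2.imwrite(f"pics/c_{n}.png",cv2.resize(p[y:y+h,x:x+w,::-1],None,fx=4.4,fy=4.4,interpolation=cv2.INTER_CUBIC))
E
```

```text
hub [0.4851 0.2597 0.084 ]
knob [0.4324 0.2579 0.131 ]
tip [0.5924 0.2492 0.125 ]
c1 [0.6037 0.3356 0.059 ]
c2 [0.6174 0.2124 0.059 ]
c3 [0.4242 0.1904 0.059 ]
c4 [0.4113 0.3129 0.059 ]
stamp [0.5694 0.3624 0.077 ]
clip [0.5628 0.1734 0.02  ]
roll [0.699  0.2939 0.04  ]
hub [0.4885 0.2584 0.084 ]
knob [0.4356 0.2565 0.131 ]
tip [0.5967 0.2489 0.125 ]
```

View pics/c_top.png

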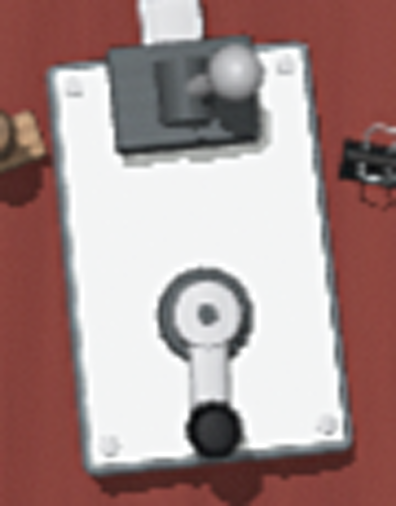

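View pics/c_scene.png

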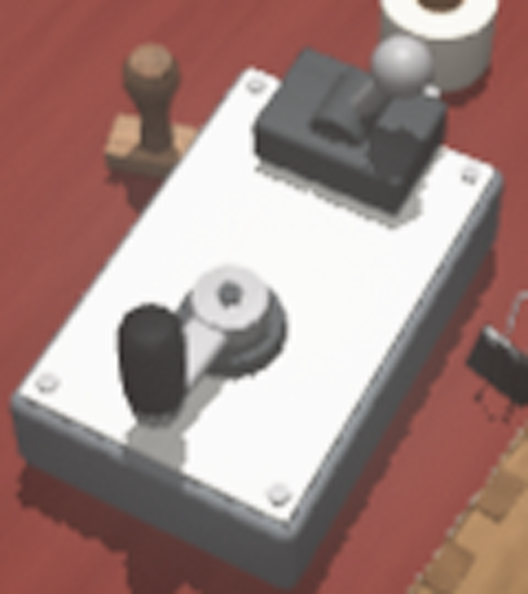

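Both cameras agree: crank axis is about (0.486, 0.259), unit yaw about 6.5°, knob at bearing about 182° from the axis, and lock tip at (0.594, 0.249). These match the given sizes. I'll push the knob round with closed fingers at fixed orientation, so one circle of the TCP is exactly one turn of the crank. The approach starts behind the knob.

```bash
python3 -m inch '-1 0 0 0 0 0 -0.1;-1 0 0 0 0 0 -0.1;-1 0 0 0 0 0 -0.1;-1 -0.0164 -0.0236 0 0 0 0;-1 -0.0164 -0.0236 0 0 0 0;-1 -0.0164 -0.0236 0 0 0 0;-1 -0.0164 -0.0236 0 0 0 0;-1 -0.0164 -0.0236 0 0 0 0;-1 -0.0164 -0.0236 0 0 0 0;-1 -0.0164 -0.0236 0 0 0 0;-1 -0.0164 -0.0236 0 0 0 0;-1 -0.0164 -0.0236 0 0 0 0;-1 -0.0164 -0.0236 0 0 0 0;-1 -0.0164 -0.0236 0 0 0 0;-1 -0.0164 -0.0236 0 0 0 0;-1 -0.0164 -0.0236 0 0 0 0;-1 -0.0164 -0.0236 0 0 0 0;-1 -0.0164 -0.0236 0 0 0 0;-1 -0.0164 -0.0236 0 0 0 0' 20; python3 -m inch '-1 0 0 0 0 0 0;-1 0 0 0 0 0 0;-1 0 0 0 0 0 0'
```

```text
clock: 1.68
tool_pos: [0.4473, 0.2186, 0.2495]
eef_rot: [-0.001, 1.0, -0.0, -0.0]
contact_force: [0.8, -0.3, -0.3]
opening: 0.005
finger_force: 0.0
clock: 1.93
tool_pos: [0.4463, 0.2206, 0.2495]
eef_rot: [-0.001, 1.0, 0.0, -0.0]
contact_force: [-0.2, 0.1, -0.0]
opening: 0.004
finger_force: 0.0
```

```bash
python3 -m inch '-1 0 -0.002 0.029 0 0 0;-1 0 0 0.029 0 0 0;-1 0 0 0.029 0 0 0;-1 0 0 0.029 0 0 0;-1 0 0 0.029 0 0 0;-1 0 0 0 0 0 0;-1 0 0 0 0 0 0'; python3 - <<'E'
import numpy as np
t=np.radians(225-9*np.arange(41)); P=np.round(.057*np.c_[np.cos(t),np.sin(t)],4); D=np.diff(P,axis=0)
print("; ".join(f"{225-9*(i+1)}: {-d[0]:.4f} {d[1]:.4f}" for i,d in enumerate(D)))
E
```

```text
clock: 2.52
tool_pos: [0.4453, 0.2191, 0.1041]
eef_rot: [-0.002, 1.0, -0.001, -0.001]
contact_force: [-1.1, 1.2, 0.8]
opening: 0.009
finger_force: 0.0
216: 0.0058 0.0068; 207: 0.0047 0.0076; 198: 0.0034 0.0083; 189: 0.0021 0.0087; 180: 0.0007 0.0089; 171: -0.0007 0.0089; 162: -0.0021 0.0087; 153: -0.0034 0.0083; 144: -0.0047 0.0076; 135: -0.0058 0.0068; 126: -0.0068 0.0058; 117: -0.0076 0.0047; 108: -0.0083 0.0034; 99: -0.0087 0.0021; 90: -0.0089 0.0007; 81: -0.0089 -0.0007; 72: -0.0087 -0.0021; 63: -0.0083 -0.0034; 54: -0.0076 -0.0047; 45: -0.0068 -0.0058; 36: -0.0058 -0.0068; 27: -0.0047 -0.0076; 18: -0.0034 -0.0083; 9: -0.0021 -0.0087; 0: -0.0007 -0.0089; -9: 0.0007 -0.0089; -18: 0.0021 -0.0087; -27: 0.0034 -0.0083; -36: 0.0047 -0.0076; -45: 0.0058 -0.0068; -54: 0.0068 -0.0058; -63: 0.0076 -0.0047; -72: 0.0083 -0.0034; -81: 0.0087 -0.0021; -90: 0.0089 -0.0007; -99: 0.0089 0.0007; -108: 0.0087 0.0021; -117: 0.0083 0.0034; -126: 0.0076 0.0047; -135: 0.0068 0.0058
```

```bash
m(){ grep -E "tool_pos|contact" | tr '\n' ' '; echo; }
python3 -m inch '-1 0.0058 0.0068 0 0 0 0'|m
python3 -m inch '-1 0.0047 0.0076 0 0 0 0'|m
python3 -m inch '-1 0.0034 0.0083 0 0 0 0'|m
python3 -m inch '-1 0.0021 0.0087 0 0 0 0'|m
python3 -m inch '-1 0.0007 0.0089 0 0 0 0'|m
python3 -m inch '-1 -0.0007 0.0089 0 0 0 0'|m
python3 -m inch '-1 -0.0021 0.0087 0 0 0 0'|m
python3 -m inch '-1 -0.0034 0.0083 0 0 0 0'|m
python3 -m inch '-1 -0.0047 0.0076 0 0 0 0'|m
python3 -m inch '-1 -0.0058 0.0068 0 0 0 0'|m
python3 -m inch '-1 0 0 0 0 0 0'|m
```

```text
tool_pos: [0.442, 0.2247, 0.1058] contact_force: [0.3, 0.1, -0.4] 
tool_pos: [0.4366, 0.2335, 0.1064] contact_force: [-0.3, -0.1, -0.2] 
tool_pos: [0.4328, 0.2422, 0.1064] contact_force: [0.7, -1.2, 0.2] 
tool_pos: [0.4306, 0.251, 0.1061] contact_force: [0.7, -1.2, 0.2] 
tool_pos: [0.4298, 0.2598, 0.1057] contact_force: [1.3, -0.1, -0.8] 
tool_pos: [0.4305, 0.2686, 0.1053] contact_force: [0.4, -1.2, 0.7] 
tool_pos: [0.4326, 0.2773, 0.105] contact_force: [0.2, -1.1, 0.2] 
tool_pos: [0.4361, 0.2855, 0.1048] contact_force: [-0.2, 0.9, -0.5] 
tool_pos: [0.441, 0.2931, 0.1047] contact_force: [-0.0, 0.1, 0.1] 
tool_pos: [0.447, 0.2998, 0.1046] contact_force: [0.4, -0.2, -0.9] 
tool_pos: [0.4485, 0.3011, 0.1048] contact_force: [1.1, 1.1, -0.4]
```

```bash
m(){ grep -E "tool_pos|contact" | tr '\n' ' '; echo; }
python3 -m inch '-1 -0.0068 0.0058 0 0 0 0'|m
python3 -m inch '-1 -0.0076 0.0047 0 0 0 0'|m
python3 -m inch '-1 -0.0083 0.0034 0 0 0 0'|m
python3 -m inch '-1 -0.0087 0.0021 0 0 0 0'|m
python3 -m inch '-1 -0.0089 0.0007 0 0 0 0'|m
python3 -m inch '-1 -0.0089 -0.0007 0 0 0 0'|m
python3 -m inch '-1 -0.0087 -0.0021 0 0 0 0'|m
python3 -m inch '-1 -0.0083 -0.0034 0 0 0 0'|m
python3 -m inch '-1 -0.0076 -0.0047 0 0 0 0'|m
python3 -m inch '-1 -0.0068 -0.0058 0 0 0 0'|m
python3 -m inch '-1 0 0 0 0 0 0'|m
python3 - <<'E'
from h import *
import cv2
p,d=snapshot("scene");cv2.imwrite("pics/s1.png",cv2.resize(p[140:320,170:350,::-1],None,fx=3,fy=3))
E
```

```text
tool_pos: [0.4528, 0.3036, 0.1044] contact_force: [-0.2, -0.2, 0.2] 
tool_pos: [0.4608, 0.309, 0.1045] contact_force: [-0.3, -0.4, 1.1] 
tool_pos: [0.4693, 0.3127, 0.1045] contact_force: [-0.3, -1.4, -1.4] 
tool_pos: [0.4781, 0.3145, 0.1045] contact_force: [-0.5, -0.3, -0.3] 
tool_pos: [0.487, 0.315, 0.1044] contact_force: [-1.1, -0.8, -0.6] 
tool_pos: [0.4961, 0.3143, 0.1045] contact_force: [-0.3, -0.2, 0.1] 
tool_pos: [0.5049, 0.3122, 0.1045] contact_force: [-1.4, -0.5, 0.0] 
tool_pos: [0.5136, 0.3091, 0.1046] contact_force: [-1.3, 1.0, 0.2] 
tool_pos: [0.5216, 0.3045, 0.1048] contact_force: [-0.0, -0.0, 0.4] 
tool_pos: [0.5285, 0.2987, 0.1048] contact_force: [-0.7, 0.4, 0.1] 
tool_pos: [0.5299, 0.2964, 0.1048] contact_force: [-1.4, -0.8, -0.5]
```

View pics/s1.png

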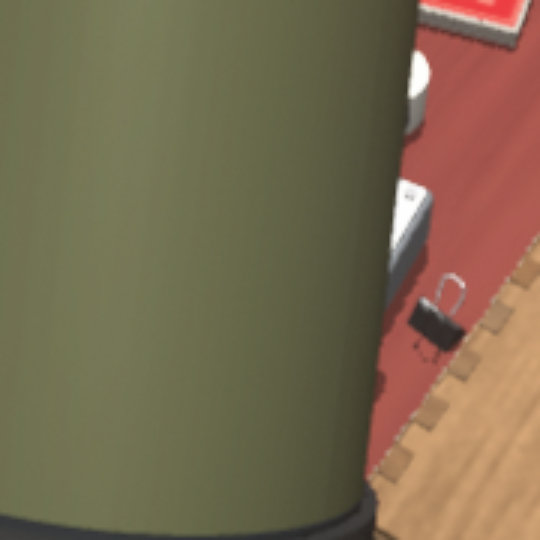

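The arm hides the crank in this view; the clip at (440,320) is undisturbed. I'll carry on by force.

```bash
m(){ grep -E "tool_pos|contact" | tr '\n' ' '; echo; }
python3 -m inch '-1 -0.0058 -0.0068 0 0 0 0'|m
python3 -m inch '-1 -0.0047 -0.0076 0 0 0 0'|m
python3 -m inch '-1 -0.0034 -0.0083 0 0 0 0'|m
python3 -m inch '-1 -0.0021 -0.0087 0 0 0 0'|m
python3 -m inch '-1 -0.0007 -0.0089 0 0 0 0'|m
python3 -m inch '-1 0.0007 -0.0089 0 0 0 0'|m
python3 -m inch '-1 0.0021 -0.0087 0 0 0 0'|m
python3 -m inch '-1 0.0034 -0.0083 0 0 0 0'|m
python3 -m inch '-1 0.0047 -0.0076 0 0 0 0'|m
python3 -m inch '-1 0.0058 -0.0068 0 0 0 0'|m
python3 -m inch '-1 0 0 0 0 0 0'|m
```

```text
tool_pos: [0.5318, 0.2938, 0.1049] contact_force: [-0.9, 0.1, -0.1] 
tool_pos: [0.5376, 0.2851, 0.1049] contact_force: [-0.0, 0.9, -0.6] 
tool_pos: [0.5416, 0.2758, 0.1048] contact_force: [-0.8, 0.9, -0.9] 
tool_pos: [0.5423, 0.2688, 0.1048] contact_force: [-8.2, 9.7, 2.0] 
tool_pos: [0.5412, 0.2626, 0.1048] contact_force: [-9.6, 11.7, 0.7] 
tool_pos: [0.5393, 0.2555, 0.1048] contact_force: [-9.2, 13.1, 0.2] 
tool_pos: [0.538, 0.2479, 0.105] contact_force: [-6.3, 13.6, 0.2] 
tool_pos: [0.5377, 0.2384, 0.1055] contact_force: [3.7, 7.1, -0.5] 
tool_pos: [0.5356, 0.2283, 0.1058] contact_force: [6.2, 3.2, 0.2] 
tool_pos: [0.5311, 0.2199, 0.1059] contact_force: [5.0, 2.3, 0.3] 
tool_pos: [0.5298, 0.2174, 0.1057] contact_force: [4.8, 0.7, 0.7]
```

Take-up is clear: the force jumps to about 8 N tangential between TCP y 0.2758 and 0.2688 on the +x side, so about 0.272 at take-up. The knob was against the finger's flat face there. Next come two full turns back to this point.

```bash
m(){ grep -E "clock|tool_pos|contact" | tr '\n' ' '; echo; }
python3 -m inch '-1 0.0068 -0.0058 0 0 0 0;-1 0.0076 -0.0047 0 0 0 0;-1 0.0083 -0.0034 0 0 0 0;-1 0.0087 -0.0021 0 0 0 0;-1 0.0089 -0.0007 0 0 0 0'|m
python3 -m inch '-1 0.0089 0.0007 0 0 0 0;-1 0.0087 0.0021 0 0 0 0;-1 0.0083 0.0034 0 0 0 0;-1 0.0076 0.0047 0 0 0 0;-1 0.0068 0.0058 0 0 0 0'|m
python3 -m inch '-1 0.0058 0.0068 0 0 0 0;-1 0.0047 0.0076 0 0 0 0;-1 0.0034 0.0083 0 0 0 0;-1 0.0021 0.0087 0 0 0 0;-1 0.0007 0.0089 0 0 0 0'|m
python3 -m inch '-1 -0.0007 0.0089 0 0 0 0;-1 -0.0021 0.0087 0 0 0 0;-1 -0.0034 0.0083 0 0 0 0;-1 -0.0047 0.0076 0 0 0 0;-1 -0.0058 0.0068 0 0 0 0'|m
```

```text
clock: 5.73 tool_pos: [0.4922, 0.205, 0.1059] contact_force: [10.5, 8.9, -5.0] 
clock: 6.15 tool_pos: [0.4607, 0.2247, 0.1065] contact_force: [31.8, 7.1, -17.5] 
clock: 6.57 tool_pos: [0.4548, 0.2534, 0.1071] contact_force: [54.8, -20.3, -14.8] 
clock: 6.98 tool_pos: [0.466, 0.274, 0.1068] contact_force: [31.6, -47.2, 19.8]
```

The fingers slipped inside the knob's orbit and jammed radially, with force up to about 55 N. I'll back off inward, lift and look at where the knob is.

```bash
m(){ grep -E "clock|tool_pos|contact" | tr '\n' ' '; echo; }
python3 -m inch '-1 -0.0070 -0.0085 0 0 0 0;-1 -0.0070 -0.0085 0 0 0 0;-1 -0.0070 -0.0085 0 0 0 0;-1 -0.0060 -0.0080 0 0 0 0;-1 0 0 0 0 0 0'|m
python3 -m inch '-1 0 0 -0.03 0 0 0;-1 0 0 -0.03 0 0 0;-1 0 0 -0.03 0 0 0;-1 0 0 -0.03 0 0 0;-1 -0.0 -0.04 0 0 0 0;-1 -0.0 -0.04 0 0 0 0;-1 -0.0 -0.04 0 0 0 0;-1 -0.0 -0.04 0 0 0 0;-1 0 -0.04 0 0 0 0;-1 0 0 0 0 0 0'|m
python3 - <<'E'
from h import *
import cv2
print(np.round(get_state()["q"],2))
p,d=snapshot("top");np.savez("top1.npz",p=p,d=d);x,y,w,h=200,140,130,140
cv2.imwrite("pics/t1.png",cv2.resize(p[y:y+h,x:x+w,::-1],None,fx=4.2,fy=4.2,interpolation=cv2.INTER_CUBIC))
E
```

```text
clock: 7.4 tool_pos: [0.4745, 0.2631, 0.1044] contact_force: [0.2, -0.3, 0.7] 
clock: 8.23 tool_pos: [0.4723, 0.0563, 0.224] contact_force: [-0.3, -0.1, -0.4] 
[-0.    0.55 -0.33  2.02  0.31  0.62  1.02]
```

View pics/t1.png

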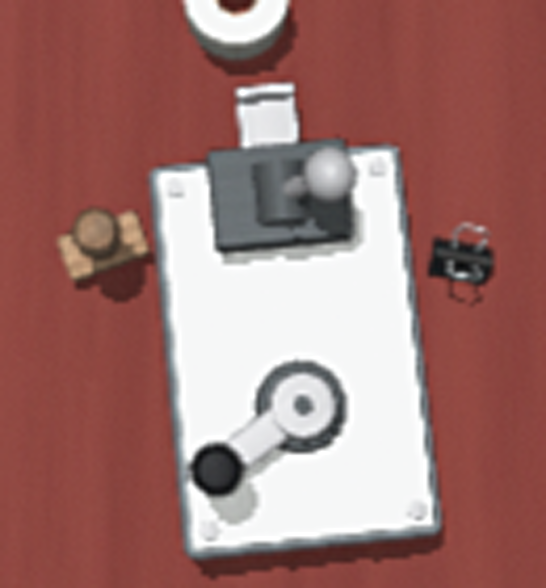

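The crank knob is at crop (217,468), rear left, with the hub at (303,404). The lever, stamp, clip and roll are undisturbed. The crank followed the tool, so I'll switch to a firm grip turning with the crank, with half-turn regrips.

```bash
python3 - <<'E'
from h import *
f=lambda x,y,z:ray("top",200+x/4.2,140+y/4.2,z)
k=f(217,468,.131);h=f(303,404,.084);print(k,h,k-h,np.degrees(np.arctan2(*(k-h)[1::-1])),np.hypot(*(k-h)[:2]))
s=get_state();print(s["tool_pos"],s["eef_rot"])
E
```

```text
[0.45403834 0.30077356 0.131     ] [0.48504638 0.25942781 0.084     ] [-0.03100805  0.04134575  0.047     ] 126.86877535423157 0.05168142924744788
[0.47292388 0.06107323 0.22423213] [ 0.00262235  0.99999509 -0.00112931 -0.00128855]
```

```bash
m(){ grep -E "clock|tool_pos|eef|contact" | tr '\n' ' '; echo; }
python3 -m inch '1 0.0022 0.03 0 0 0 0;1 0.0022 0.03 0 0 0 0;1 0.0022 0.03 0 0 0 0;1 0.0022 0.03 0 0 0 0;1 0.0022 0.03 0 0 0 0;1 0.0022 0.03 0 0 0 0;1 0.0022 0.03 0 0 0 0;1 0.0022 0.03 0 0 0 0' 15|m
python3 -m inch '1 0 0 0 0 0 -0.12;1 0 0 0 0 0 -0.12;1 0 0 0 0 0 -0.12;1 0 0 0 0 0 -0.12;1 0 0 0 0 0 -0.12;1 0 0 0 0 0 -0.12;1 0 0 0 0 0 -0.12;1 0 0 0 0 0 -0.12;1 0 0 0 0 0 -0.12;1 0 0 0 0 0 -0.12;1 0 0 0 0 0 -0.12;1 0 0 0 0 0 -0.12;1 0 0 0 0 0 -0.12;1 0 0 0 0 0 -0.12;1 0 0 0 0 0 -0.12;1 0 0 0 0 0 -0.12;1 0 0 0 0 0 -0.12;1 0 0 0 0 0 -0.12;1 0 0 0 0 0 -0.057;1 0 0 0 0 0 0'|m
cat >> h.py <<'E'
from scipy.spatial.transform import Rotation as Ro
def st(axis=(.4865,.259)):
    s=get_state();p=np.array(s["tool_pos"]);M=Ro.from_quat(s["eef_rot"]).as_matrix();v=p[:2]-axis
    psi=np.degrees(np.arctan2(-M[1,0],-M[0,0])) ; th=np.degrees(np.arctan2(v[1],v[0]))
    F=np.array(s["contact_force"])
    print("t%.1f"%s["clock"],"pos",p.round(4),"theta%.1f r%.4f psi%.1f"%(th,np.hypot(*v),psi),"q7 %.2f"%s["q"][6],"Ftool",(M.T@F).round(1),"open%.3f ff%.1f"%(s["opening"],s["finger_force"]),"tilt",np.round(M[:2,2],3))
E
python3 -c "
from h import *
st()"
```

```text
clock: 8.95 tool_pos: [0.4538, 0.3092, 0.2245] eef_rot: [-0.003, 1.0, 0.001, -0.001] contact_force: [0.3, 1.0, 0.2] 
clock: 10.62 tool_pos: [0.4545, 0.3073, 0.2246] eef_rot: [0.896, -0.443, -0.001, -0.0] contact_force: [-0.0, 0.5, 0.7] 
t10.6 pos [0.4545 0.3073 0.2246] theta123.5 r0.0579 psi127.4 q7 2.39 Ftool [-0.4 -0.3 -0.7] open0.999 ff0.0 tilt [-0.002  0.002]
```

```bash
python3 -m inch '1 0.0059 0.0035 0 0 0 0;1 0 0 0.0296 0 0 0;1 0 0 0.0296 0 0 0;1 0 0 0.0296 0 0 0;1 0 0 0.0296 0 0 0;1 0 0 0 0 0 0;1 0 0 0 0 0 0' >/dev/null; python3 -c "
from h import *
st()"; python3 -m inch '-1 0 0 0 0 0 0;-1 0 0 0 0 0 0;-1 0 0 0 0 0 0;-1 0 0 0 0 0 0;-1 0 0 0 0 0 0;-1 0 0 0 0 0 0' 15 >/dev/null;  python3 -c "
from h import *
st()"
```

```text
t11.2 pos [0.4559 0.2982 0.1058] theta128.0 r0.0497 psi127.1 q7 2.22 Ftool [ 0.2 -0.2  0.3] open0.999 ff0.0 tilt [-0.002 -0.001]
t11.7 pos [0.4572 0.2984 0.1068] theta126.7 r0.0491 psi127.1 q7 2.22 Ftool [-0.3  0.3  0.2] open0.570 ff0.0 tilt [0.001 0.   ]
```

```bash
python3 -m inch '-1 -0.0025 0 0 0 0 0;-1 0 0 0 0 0 0;-1 0 0 0 0 0 0;-1 0 0 0 0 0 0;-1 0 0 0 0 0 0' 15 >/dev/null;  python3 -c "
from h import *
st()"
```

```text
t12.1 pos [0.4553 0.3006 0.1063] theta126.9 r0.0519 psi127.1 q7 2.22 Ftool [-0.6 -0.8  0.8] open0.281 ff15.0 tilt [-0.  0.]
```

```bash
s(){ python3 -c "
from h import *
st()"; }
python3 -m inch '-1 0.0004 -0.0062 0 0 0 0.12' >/dev/null;s
python3 -m inch '-1 0.0004 -0.0062 0 0 0 0.12' >/dev/null;s
python3 -m inch '-1 0.0004 -0.0062 0 0 0 0.12' >/dev/null;s
python3 -m inch '-1 0.0004 -0.0062 0 0 0 0.12' >/dev/null;s
python3 -m inch '-1 0.0004 -0.0062 0 0 0 0.12' >/dev/null;s
```

```text
t12.2 pos [0.4595 0.3033 0.1063] theta121.4 r0.0519 psi120.3 q7 2.13 Ftool [-0.7  3.1 -1.7] open0.279 ff15.0 tilt [-0.002 -0.001]
t12.3 pos [0.465  0.3064 0.1063] theta114.5 r0.0520 psi113.1 q7 2.04 Ftool [ 0.3  3.4 -2.3] open0.281 ff15.0 tilt [-0.002 -0.001]
t12.4 pos [0.4707 0.3087 0.1063] theta107.6 r0.0521 psi106.2 q7 1.95 Ftool [-0.1  4.1 -1.6] open0.274 ff15.0 tilt [-0.002 -0.001]
t12.4 pos [0.4767 0.3103 0.1063] theta100.8 r0.0523 psi99.4 q7 1.87 Ftool [ 0.3  2.9 -1.9] open0.274 ff15.0 tilt [-0.002 -0.   ]
t12.5 pos [0.4828 0.3113 0.1063] theta94.0 r0.0524 psi92.5 q7 1.78 Ftool [-1.2  2.9 -1.7] open0.276 ff15.0 tilt [-0.002  0.   ]
```

```bash
s(){ python3 -c "
from h import *
st(); print(np.round(get_state()['moment'],2))"; }
python3 -m inch '-1 0.0004 -0.0062 0 0 0 0.12;-1 0.0004 -0.0062 0 0 0 0.12;-1 0.0004 -0.0062 0 0 0 0.12;-1 0.0004 -0.0062 0 0 0 0.12;-1 0.0004 -0.0062 0 0 0 0.12;-1 0.0004 -0.0062 0 0 0 0.12;-1 0.0004 -0.0062 0 0 0 0.12;-1 0.0004 -0.0062 0 0 0 0.12;-1 0.0004 -0.0062 0 0 0 0.12;-1 0.0004 -0.0062 0 0 0 0.12;-1 0.0004 -0.0062 0 0 0 0.12;-1 0.0004 -0.0062 0 0 0 0.12' >/dev/null;s
python3 -m inch '-1 0.0004 -0.0062 0 0 0 0.12;-1 0.0004 -0.0062 0 0 0 0.12;-1 0.0004 -0.0062 0 0 0 0.12;-1 0.0004 -0.0062 0 0 0 0.12;-1 0.0004 -0.0062 0 0 0 0.12;-1 0.0004 -0.0062 0 0 0 0.12;-1 0.0004 -0.0062 0 0 0 0.12;-1 0.0004 -0.0062 0 0 0 0.12;-1 0.0004 -0.0062 0 0 0 0.12;-1 0.0004 -0.0062 0 0 0 0.12;-1 0.0004 -0.0062 0 0 0 0.12;-1 0.0004 -0.0062 0 0 0 0.12;-1 0.0004 -0.0062 0 0 0 0.12' >/dev/null;s
python3 -m inch '-1 0 0 0 0 0 0;-1 0 0 0 0 0 0' >/dev/null;s
```

```text
t13.5 pos [0.538  0.2708 0.1064] theta12.9 r0.0528 psi10.0 q7 0.82 Ftool [-2.1  4.2  4.5] open0.280 ff15.0 tilt [0.002 0.005]
[ 0.92 -0.23  0.14]
t14.6 pos [0.4986 0.2092 0.1064] theta-76.3 r0.0513 psi-79.5 q7 -0.16 Ftool [1.8 5.7 6.4] open0.279 ff15.1 tilt [0.006 0.003]
[ 0.38 -0.9   0.08]
t14.8 pos [0.4982 0.2091 0.1064] theta-76.8 r0.0513 psi-79.1 q7 -0.15 Ftool [0.2 5.3 5.5] open0.282 ff15.1 tilt [0.005 0.002]
[ 0.23 -0.79 -0.11]
```

```bash
s(){ python3 -c "
from h import *
st()"; }
python3 -m inch '0.1 0 0 0 0 0 0;0.1 0 0 0 0 0 0;0.1 0 0 0 0 0 0;0.1 0 0 0 0 0 0;0.1 0 0 0 0 0 -0.12;0.1 0 0 0 0 0 -0.12;0.1 0 0 0 0 0 -0.12;0.1 0 0 0 0 0 -0.12;0.1 0 0 0 0 0 -0.12;0.1 0 0 0 0 0 -0.12;0.1 0 0 0 0 0 -0.12;0.1 0 0 0 0 0 -0.12;0.1 0 0 0 0 0 -0.12;0.1 0 0 0 0 0 -0.12;0.1 0 0 0 0 0 -0.12;0.1 0 0 0 0 0 -0.12;0.1 0 0 0 0 0 -0.12;0.1 0 0 0 0 0 -0.12' >/dev/null;s
python3 -m inch '0.1 0 0 0 0 0 -0.12;0.1 0 0 0 0 0 -0.12;0.1 0 0 0 0 0 -0.12;0.1 0 0 0 0 0 -0.12;0.1 0 0 0 0 0 -0.12;0.1 0 0 0 0 0 -0.12;0.1 0 0 0 0 0 -0.12;0.1 0 0 0 0 0 -0.12;0.1 0 0 0 0 0 -0.12;0.1 0 0 0 0 0 -0.12;0.1 0 0 0 0 0 -0.12;0.1 0 0 0 0 0 -0.12;0.1 0 0 0 0 0 0' >/dev/null;s
python3 -m inch '-1 0 0 0 0 0 0;-1 0 0 0 0 0 0;-1 0 0 0 0 0 0;-1 0 0 0 0 0 0;-1 0 0 0 0 0 0' >/dev/null;s
```

```text
t16.3 pos [0.4957 0.2076 0.1063] theta-79.9 r0.0522 psi17.4 q7 0.88 Ftool [-0.5 -0.3 -0.2] open0.550 ff0.0 tilt [-0.    -0.001]
t17.4 pos [0.4958 0.2073 0.1061] theta-79.8 r0.0525 psi99.7 q7 1.96 Ftool [-0.5  0.1  0.6] open0.549 ff0.0 tilt [-0.001 -0.   ]
t17.8 pos [0.4979 0.2078 0.1064] theta-77.5 r0.0524 psi99.5 q7 1.95 Ftool [ 1.  -4.6  2.2] open0.283 ff15.0 tilt [0.003 0.   ]
```

```bash
s(){ python3 -c "
from h import *
st()"; }
python3 -m inch '-1 -0.0004 0.0062 0 0 0 0.12;-1 -0.0004 0.0062 0 0 0 0.12;-1 -0.0004 0.0062 0 0 0 0.12;-1 -0.0004 0.0062 0 0 0 0.12;-1 -0.0004 0.0062 0 0 0 0.12;-1 -0.0004 0.0062 0 0 0 0.12;-1 -0.0004 0.0062 0 0 0 0.12;-1 -0.0004 0.0062 0 0 0 0.12;-1 -0.0004 0.0062 0 0 0 0.12;-1 -0.0004 0.0062 0 0 0 0.12;-1 -0.0004 0.0062 0 0 0 0.12;-1 -0.0004 0.0062 0 0 0 0.12;-1 -0.0004 0.0062 0 0 0 0.12' >/dev/null;s
python3 -m inch '-1 -0.0004 0.0062 0 0 0 0.12;-1 -0.0004 0.0062 0 0 0 0.12;-1 -0.0004 0.0062 0 0 0 0.12;-1 -0.0004 0.0062 0 0 0 0.12;-1 -0.0004 0.0062 0 0 0 0.12;-1 -0.0004 0.0062 0 0 0 0.12;-1 -0.0004 0.0062 0 0 0 0.12;-1 -0.0004 0.0062 0 0 0 0.12;-1 -0.0004 0.0062 0 0 0 0.12;-1 -0.0004 0.0062 0 0 0 0.12;-1 -0.0004 0.0062 0 0 0 0.12;-1 -0.0004 0.0062 0 0 0 0.12;-1 -0.0004 0.0062 0 0 0 0.12' >/dev/null;s
```

```text
t18.9 pos [0.4359 0.2479 0.1063] theta-167.7 r0.0518 psi9.8 q7 0.63 Ftool [ 0.6 -4.2 -0.2] open0.279 ff15.0 tilt [-0.001 -0.004]
t19.9 pos [0.475  0.311  0.1063] theta102.5 r0.0533 psi-79.4 q7 -0.33 Ftool [ 1.3 -5.1 -3.5] open0.280 ff15.0 tilt [-0.005 -0.   ]
```

```bash
s(){ python3 -c "
from h import *
st()"; }
python3 -m inch '0.1 0 0 0 0 0 0;0.1 0 0 0 0 0 0;0.1 0 0 0 0 0 0;0.1 0 0 0 0 0 0;0.1 0 0 0 0 0 -0.12;0.1 0 0 0 0 0 -0.12;0.1 0 0 0 0 0 -0.12;0.1 0 0 0 0 0 -0.12;0.1 0 0 0 0 0 -0.12;0.1 0 0 0 0 0 -0.12;0.1 0 0 0 0 0 -0.12;0.1 0 0 0 0 0 -0.12;0.1 0 0 0 0 0 -0.12;0.1 0 0 0 0 0 -0.12;0.1 0 0 0 0 0 -0.12;0.1 0 0 0 0 0 -0.12;0.1 0 0 0 0 0 -0.12;0.1 0 0 0 0 0 -0.12' >/dev/null;s
python3 -m inch '0.1 0 0 0 0 0 -0.12;0.1 0 0 0 0 0 -0.12;0.1 0 0 0 0 0 -0.12;0.1 0 0 0 0 0 -0.12;0.1 0 0 0 0 0 -0.12;0.1 0 0 0 0 0 -0.12;0.1 0 0 0 0 0 -0.12;0.1 0 0 0 0 0 -0.12;0.1 0 0 0 0 0 -0.12;0.1 0 0 0 0 0 -0.12;0.1 0 0 0 0 0 -0.12;0.1 0 0 0 0 0 -0.12;0.1 0 0 0 0 0 0' >/dev/null;s
python3 -m inch '-1 0 0 0 0 0 0;-1 0 0 0 0 0 0;-1 0 0 0 0 0 0;-1 0 0 0 0 0 0;-1 0 0 0 0 0 0' >/dev/null;s
python3 -m inch '-1 0.0004 -0.0062 0 0 0 0.12;-1 0.0004 -0.0062 0 0 0 0.12;-1 0.0004 -0.0062 0 0 0 0.12;-1 0.0004 -0.0062 0 0 0 0.12;-1 0.0004 -0.0062 0 0 0 0.12;-1 0.0004 -0.0062 0 0 0 0.12;-1 0.0004 -0.0062 0 0 0 0.12;-1 0.0004 -0.0062 0 0 0 0.12;-1 0.0004 -0.0062 0 0 0 0.12;-1 0.0004 -0.0062 0 0 0 0.12;-1 0.0004 -0.0062 0 0 0 0.12;-1 0.0004 -0.0062 0 0 0 0.12;-1 0.0004 -0.0062 0 0 0 0.12' >/dev/null;s
python3 -m inch '-1 0.0004 -0.0062 0 0 0 0.12;-1 0.0004 -0.0062 0 0 0 0.12;-1 0.0004 -0.0062 0 0 0 0.12;-1 0.0004 -0.0062 0 0 0 0.12;-1 0.0004 -0.0062 0 0 0 0.12;-1 0.0004 -0.0062 0 0 0 0.12;-1 0.0004 -0.0062 0 0 0 0.12;-1 0.0004 -0.0062 0 0 0 0.12;-1 0.0004 -0.0062 0 0 0 0.12;-1 0.0004 -0.0062 0 0 0 0.12;-1 0.0004 -0.0062 0 0 0 0.12;-1 0.0004 -0.0062 0 0 0 0.12;-1 0.0004 -0.0062 0 0 0 0.12' >/dev/null;s
```

```text
t21.4 pos [0.4784 0.3097 0.1065] theta99.0 r0.0513 psi17.5 q7 0.76 Ftool [-0.4 -0.2 -0.3] open0.551 ff0.0 tilt [0.001 0.   ]
t22.5 pos [0.4785 0.3094 0.1061] theta99.0 r0.0511 psi99.7 q7 1.85 Ftool [-0.2 -0.1  0.1] open0.552 ff0.0 tilt [0.    0.001]
t22.9 pos [0.4759 0.3099 0.1063] theta101.7 r0.0520 psi99.6 q7 1.85 Ftool [ 0.5  5.3 -3.2] open0.281 ff15.0 tilt [-0.003 -0.001]
t24.0 pos [0.5375 0.2718 0.1064] theta14.1 r0.0526 psi10.0 q7 0.79 Ftool [-1.1  6.6  6. ] open0.277 ff15.1 tilt [0.002 0.006]
t25.1 pos [0.4997 0.2096 0.1064] theta-75.1 r0.0511 psi-79.5 q7 -0.20 Ftool [ 1.7  7.2 10.4] open0.275 ff15.1 tilt [0.008 0.003]
```

```bash
s(){ python3 -c "
from h import *
st()"; }
python3 -m inch '0.1 0 0 0 0 0 0;0.1 0 0 0 0 0 0;0.1 0 0 0 0 0 0;0.1 0 0 0 0 0 0;0.1 0 0 0 0 0 -0.12;0.1 0 0 0 0 0 -0.12;0.1 0 0 0 0 0 -0.12;0.1 0 0 0 0 0 -0.12;0.1 0 0 0 0 0 -0.12;0.1 0 0 0 0 0 -0.12;0.1 0 0 0 0 0 -0.12;0.1 0 0 0 0 0 -0.12;0.1 0 0 0 0 0 -0.12;0.1 0 0 0 0 0 -0.12;0.1 0 0 0 0 0 -0.12;0.1 0 0 0 0 0 -0.12;0.1 0 0 0 0 0 -0.12;0.1 0 0 0 0 0 -0.12' >/dev/null;s
python3 -m inch '0.1 0 0 0 0 0 -0.12;0.1 0 0 0 0 0 -0.12;0.1 0 0 0 0 0 -0.12;0.1 0 0 0 0 0 -0.12;0.1 0 0 0 0 0 -0.12;0.1 0 0 0 0 0 -0.12;0.1 0 0 0 0 0 -0.12;0.1 0 0 0 0 0 -0.12;0.1 0 0 0 0 0 -0.12;0.1 0 0 0 0 0 -0.12;0.1 0 0 0 0 0 -0.12;0.1 0 0 0 0 0 -0.12;0.1 0 0 0 0 0 0' >/dev/null;s
python3 -m inch '-1 0 0 0 0 0 0;-1 0 0 0 0 0 0;-1 0 0 0 0 0 0;-1 0 0 0 0 0 0;-1 0 0 0 0 0 0' >/dev/null;s
python3 -m inch '-1 -0.0004 0.0062 0 0 0 0.12;-1 -0.0004 0.0062 0 0 0 0.12;-1 -0.0004 0.0062 0 0 0 0.12;-1 -0.0004 0.0062 0 0 0 0.12;-1 -0.0004 0.0062 0 0 0 0.12;-1 -0.0004 0.0062 0 0 0 0.12;-1 -0.0004 0.0062 0 0 0 0.12;-1 -0.0004 0.0062 0 0 0 0.12;-1 -0.0004 0.0062 0 0 0 0.12;-1 -0.0004 0.0062 0 0 0 0.12;-1 -0.0004 0.0062 0 0 0 0.12;-1 -0.0004 0.0062 0 0 0 0.12;-1 -0.0004 0.0062 0 0 0 0.12' >/dev/null;s
python3 -m inch '-1 -0.0004 0.0062 0 0 0 0.12;-1 -0.0004 0.0062 0 0 0 0.12;-1 -0.0004 0.0062 0 0 0 0.12;-1 -0.0004 0.0062 0 0 0 0.12;-1 -0.0004 0.0062 0 0 0 0.12;-1 -0.0004 0.0062 0 0 0 0.12;-1 -0.0004 0.0062 0 0 0 0.12;-1 -0.0004 0.0062 0 0 0 0.12;-1 -0.0004 0.0062 0 0 0 0.12;-1 -0.0004 0.0062 0 0 0 0.12;-1 -0.0004 0.0062 0 0 0 0.12;-1 -0.0004 0.0062 0 0 0 0.12;-1 -0.0004 0.0062 0 0 0 0.12' >/dev/null;s
```

```text
t26.6 pos [0.496  0.2076 0.1064] theta-79.5 r0.0523 psi17.4 q7 0.84 Ftool [1.  0.1 0.6] open0.548 ff0.0 tilt [ 0. -0.]
t27.7 pos [0.4961 0.2073 0.1062] theta-79.5 r0.0526 psi99.7 q7 1.94 Ftool [-1.2 -0.4  0.4] open0.552 ff0.0 tilt [-0. -0.]
t28.1 pos [0.4985 0.2077 0.1065] theta-76.8 r0.0527 psi99.4 q7 1.93 Ftool [ 0.8 -5.4  3.6] open0.281 ff15.1 tilt [0.004 0.   ]
t29.2 pos [0.4358 0.2474 0.1063] theta-167.1 r0.0521 psi9.7 q7 0.58 Ftool [ 2.  -4.9 -2.1] open0.279 ff15.0 tilt [-0.001 -0.006]
t30.3 pos [0.4745 0.3112 0.1063] theta102.9 r0.0536 psi-79.4 q7 -0.38 Ftool [ 1.  -5.3 -3.1] open0.277 ff15.0 tilt [-0.006 -0.   ]
```

```bash
s(){ python3 -c "
from h import *
st()"; }
python3 -m inch '-1 -0.0004 0.0062 0 0 0 0.12;-1 -0.0004 0.0062 0 0 0 0.12;-1 -0.0004 0.0062 0 0 0 0.12;-1 -0.0004 0.0062 0 0 0 0.12;-1 -0.0004 0.0062 0 0 0 0.12;-1 -0.0004 0.0062 0 0 0 0.12;-1 -0.0004 0.0062 0 0 0 0.12' >/dev/null;s
python3 -m inch '-1 -0.0004 0.0062 0 0 0 0.12;-1 -0.0004 0.0062 0 0 0 0.12;-1 -0.0004 0.0062 0 0 0 0.12;-1 -0.0004 0.0062 0 0 0 0.12;-1 -0.0004 0.0062 0 0 0 0.12;-1 -0.0004 0.0062 0 0 0 0.12;-1 0 0 0 0 0 0' >/dev/null;s
python3 -m inch '0 0 0 0 0 0 0;0 0 0 0 0 0 0;0 0 0 0 0 0 0;0 0 0 0 0 0 0;0 0 0 -0.03 0 0 0;0 0 0 -0.03 0 0 0;0 0 0 0 0 0 0;-1 0 0 0 0 0 0' >/dev/null;s
```

```text
t30.9 pos [0.517  0.3038 0.1064] theta55.7 r0.0542 psi-127.5 q7 -0.88 Ftool [ 0.9 -5.  -0.2] open0.280 ff15.0 tilt [-0.003  0.004]
t31.4 pos [0.539  0.2724 0.1064] theta14.3 r0.0542 psi-168.8 q7 -1.33 Ftool [ 2.9 -6.2  1.2] open0.284 ff15.0 tilt [0.002 0.004]
t32.1 pos [0.5394 0.2691 0.1679] theta10.8 r0.0538 psi-168.6 q7 -1.37 Ftool [ 0.2 -0.1  0.9] open0.448 ff0.0 tilt [0.003 0.001]
```

```bash
s(){ python3 -c "
from h import *
st()"; }
python3 -m inch '-1 0 0 0 0 0 0.1;-1 0 0 0 0 0 0.1;-1 0.001 -0.022 0 0 0 0;-1 0.001 -0.022 0 0 0 0;-1 0 0 0 0 0 0;-1 0 0 0 0 0 0' >/dev/null;s
python3 -m inch '-1 0 0 0.031 0 0 0;-1 0 0 0.031 0 0 0;-1 0 0 0 0 0 0' >/dev/null;s
```

```text
t32.6 pos [0.5391 0.3142 0.1648] theta46.4 r0.0763 psi-179.9 q7 -1.59 Ftool [1.1 0.  0.2] open0.011 ff0.0 tilt [-0.002 -0.   ]
t32.9 pos [0.5363 0.3105 0.0989] theta46.0 r0.0716 psi179.9 q7 -1.54 Ftool [-0.6 -0.5  0.8] open0.006 ff0.0 tilt [-0.01  -0.005]
```

```bash
s(){ python3 -c "
from h import *
st()"; }
python3 -m inch '-1 0.002 0 -0.002 0 0 0;-1 0 0 0 0 0 0' >/dev/null;s
python3 -m inch '-1 0 0.008 0 0 0 0;-1 0 0.008 0 0 0 0' >/dev/null;s
python3 -m inch '-1 0 0.006 0 0 0 0' >/dev/null;s
python3 -m inch '-1 0 0.005 0 0 0 0' >/dev/null;s
python3 -m inch '-1 0 0.004 0 0 0 0;-1 0 0 0 0 0 0' >/dev/null;s
```

```text
t33.0 pos [0.5439 0.312  0.1078] theta42.8 r0.0781 psi179.9 q7 -1.55 Ftool [1.1 0.7 0.1] open0.006 ff0.0 tilt [ 0.002 -0.   ]
t33.2 pos [0.5446 0.2985 0.1083] theta34.2 r0.0703 psi-180.0 q7 -1.51 Ftool [  6.  -10.9   4. ] open0.006 ff5.1 tilt [0.006 0.004]
t33.3 pos [0.5461 0.2943 0.1085] theta30.6 r0.0692 psi-180.0 q7 -1.50 Ftool [  7.9 -10.8   3.9] open0.005 ff5.1 tilt [0.009 0.007]
t33.4 pos [0.5468 0.2901 0.1089] theta27.3 r0.0678 psi-179.9 q7 -1.49 Ftool [  7.2 -10.4   0.6] open0.003 ff4.8 tilt [0.011 0.008]
t33.5 pos [0.5469 0.2848 0.1091] theta23.1 r0.0657 psi-180.0 q7 -1.49 Ftool [ 6.  -6.6 -0. ] open0.003 ff3.5 tilt [0.01  0.007]
```

```bash
s(){ python3 -c "
from h import *
st()"; }
python3 -m inch '-1 0 0.005 0 0 0 0' >/dev/null;s
python3 -m inch '-1 0 0.005 0 0 0 0;-1 0 0 0 0 0 0' >/dev/null;s
```

```text
t33.6 pos [0.5471 0.2818 0.1092] theta20.6 r0.0647 psi-179.9 q7 -1.48 Ftool [ 7.3 -8.3  0.3] open-0.000 ff4.3 tilt [0.011 0.008]
t33.8 pos [0.5471 0.2741 0.1092] theta14.0 r0.0625 psi-180.0 q7 -1.47 Ftool [ 6.4 -6.5 -0.3] open0.004 ff3.3 tilt [0.011 0.006]
```

```bash
s(){ python3 -c "
from h import *
st()"; }
python3 -m inch '-1 0 0.003 0 0 0 0;-1 0 0 0 0 0 0' >/dev/null;s
python3 -m inch '-1 0 0 0 0 0 0' >/dev/null;s
```

```text
t34.0 pos [0.5469 0.2715 0.1092] theta11.7 r0.0617 psi-180.0 q7 -1.46 Ftool [ 5.6 -5.8 -0.3] open0.008 ff3.5 tilt [0.01  0.006]
t34.0 pos [0.5469 0.2716 0.1092] theta11.7 r0.0617 psi-180.0 q7 -1.46 Ftool [ 4.9 -6.3  0.2] open0.007 ff3.4 tilt [0.01  0.006]
```

```bash
python3 -m inch '-1 0 -0.012 0 0 0 0;-1 0 -0.013 0 0 0 0;-1 0 0 -0.034 0 0 0;-1 0 0 -0.034 0 0 0;-1 0 0 -0.034 0 0 0;-1 0.011 0.024 0 0 0 0;-1 0.011 0.024 0 0 0 0;-1 0.011 0.024 0 0 0 0;-1 0.011 0.024 0 0 0 0;-1 0 0.03 0 0 0 0;-1 0 0.03 0 0 0 0;-1 0 0.03 0 0 0 0;-1 0 0 0 0 0 0' >/dev/null; python3 - <<'E'
from h import *
import cv2
st()
p,d=snapshot("top");x,y,w,h=200,140,130,140
cv2.imwrite("pics/t2.png",cv2.resize(p[y:y+h,x:x+w,::-1],None,fx=4.2,fy=4.2,interpolation=cv2.INTER_CUBIC))
E
```

```text
t35.1 pos [0.5859 0.0998 0.2095] theta-58.0 r0.1876 psi179.4 q7 -1.29 Ftool [-0.   1.7 -1.1] open0.003 ff0.0 tilt [ 0.    -0.005]
```

View pics/t2.png

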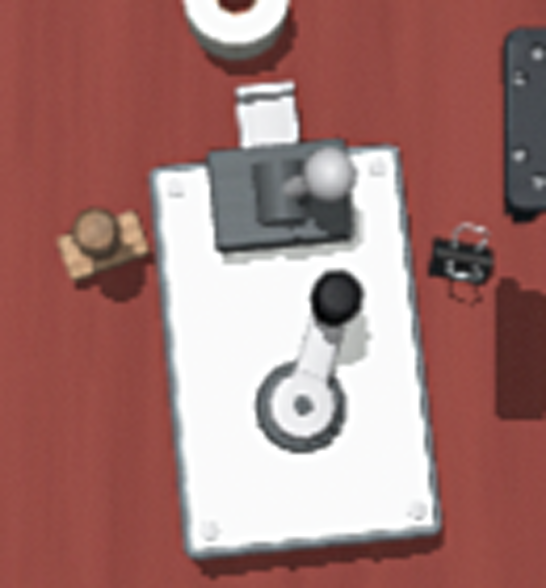

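The knob now sits at crop (337,297), ahead of the hub at (303,404). The lever ball at (328,174) and the bystanders are unchanged.

```bash
python3 - <<'E'
from h import *
f=lambda x,y,z:ray("top",200+x/4.2,140+y/4.2,z)
k=f(337,297,.131);h=f(303,404,.084);print(k,np.degrees(np.arctan2(*(k-h)[1::-1])),np.hypot(*(k-h)[:2]),f(328,174,.125));st()
E
```

```text
[0.53305658 0.24589889 0.131     ] -15.737445388234356 0.04987996393758826 [0.59175491 0.24980691 0.125     ]
t35.2 pos [0.5859 0.1038 0.2091] theta-57.4 r0.1843 psi179.6 q7 -1.30 Ftool [-0.5 -1.1  0. ] open0.006 ff0.0 tilt [-0.    -0.002]
```

```bash
s(){ python3 -c "
from h import *
st()"; }
python3 -m inch '-1 0.002 -0.033 0 0 0 0;-1 0.002 -0.033 0 0 0 0;-1 0.002 -0.033 0 0 0 0;-1 0 0 0.029 0 0 0;-1 0 0 0.029 0 0 0;-1 0 0 0.029 0 0 0;-1 0 0 0 0 0 0' >/dev/null;s
python3 -m inch '-1 0 -0.01 0 0 0 0;-1 0 -0.01 0 0 0 0;-1 0 0 0 0 0 0' >/dev/null;s
python3 -m inch '-1 0 -0.01 0 0 0 0;-1 0 -0.01 0 0 0 0;-1 0 0 0 0 0 0' >/dev/null;s
```

```text
t35.8 pos [0.5876 0.2091 0.1161] theta-26.3 r0.1128 psi-179.8 q7 -1.39 Ftool [-1.  -0.1  0.6] open0.003 ff0.0 tilt [-0.011 -0.001]
t36.0 pos [0.5935 0.2301 0.1236] theta-15.1 r0.1109 psi-179.8 q7 -1.43 Ftool [ 0.6 -0.  -1.1] open0.004 ff0.4 tilt [0.003 0.002]
t36.2 pos [0.5926 0.2515 0.1221] theta-4.1 r0.1064 psi-179.8 q7 -1.46 Ftool [ 0.3 -0.4  1.2] open0.003 ff0.0 tilt [0.002 0.004]
```

```bash
s(){ python3 -c "
from h import *
st()"; }
python3 -m inch '-1 0 -0.007 0 0 0 0;-1 0 0 0 0 0 0' >/dev/null;s
python3 -m inch '-1 0 -0.004 0 0 0 0;-1 0 0 0 0 0 0' >/dev/null;s
python3 -m inch '-1 0 -0.003 0 0 0 0;-1 0 0 0 0 0 0' >/dev/null;s
python3 -m inch '-1 0 -0.003 0 0 0 0;-1 0 0 0 0 0 0' >/dev/null;s
```

```text
t36.4 pos [0.5921 0.2565 0.1213] theta-1.3 r0.1056 psi-179.9 q7 -1.47 Ftool [ 0.2  0.2 -0.3] open0.005 ff0.0 tilt [-0.     0.002]
t36.6 pos [0.592 0.259 0.121] theta0.0 r0.1055 psi-180.0 q7 -1.48 Ftool [-1.  -0.5  0.6] open0.003 ff0.0 tilt [-0.001  0.001]
t36.8 pos [0.592  0.2614 0.1209] theta1.3 r0.1055 psi-180.0 q7 -1.48 Ftool [-0.7  0.5  0.1] open0.004 ff0.3 tilt [-0.001 -0.   ]
t36.9 pos [0.5921 0.2645 0.1211] theta3.0 r0.1058 psi-180.0 q7 -1.49 Ftool [0.2 1.1 0.3] open0.006 ff0.5 tilt [-0.  0.]
```

```bash
s(){ python3 -c "
from h import *
st()"; }
python3 -m inch '-1 0 -0.003 0 0 0 0;-1 0 0 0 0 0 0' >/dev/null;s
python3 -m inch '-1 0 -0.003 0 0 0 0;-1 0 0 0 0 0 0' >/dev/null;s
python3 -m inch '-1 0 -0.003 0 0 0 0;-1 0 0 0 0 0 0' >/dev/null;s
```

```text
t37.1 pos [0.5924 0.267  0.1212] theta4.3 r0.1062 psi180.0 q7 -1.49 Ftool [-0.5  1.6 -0. ] open0.007 ff0.6 tilt [-0.    -0.001]
t37.2 pos [0.5923 0.2673 0.1212] theta4.5 r0.1062 psi179.9 q7 -1.50 Ftool [-0.8  6.6  1.1] open0.006 ff3.0 tilt [-0.    -0.004]
t37.4 pos [0.5923 0.2675 0.1212] theta4.6 r0.1062 psi179.8 q7 -1.50 Ftool [-1.7 11.1 -0.7] open0.008 ff5.3 tilt [-0.001 -0.008]
```

The lever is at its end stop: motion stopped at y 0.267 and the force rose to 11 N. I'll withdraw and check.

```bash
python3 -m inch '-1 0 0.008 0 0 0 0;-1 0 0.02 0 0 0 0;-1 0 0.02 0 0 0 0;-1 0 0 -0.034 0 0 0;-1 0 0 -0.034 0 0 0;-1 0 0 -0.034 0 0 0;-1 0 0.04 0 0 0 0;-1 0 0.04 0 0 0 0;-1 0 0.04 0 0 0 0;-1 0 0 0 0 0 0;-1 0 0 0 0 0 0' >/dev/null; python3 - <<'E'
from h import *
import cv2
st()
p,d=snapshot("top");x,y,w,h=200,140,130,140
cv2.imwrite("pics/t3.png",cv2.resize(p[y:y+h,x:x+w,::-1],None,fx=4.2,fy=4.2,interpolation=cv2.INTER_CUBIC))
E
```

```text
t38.3 pos [0.5931 0.1024 0.2243] theta-55.8 r0.1894 psi179.7 q7 -1.30 Ftool [ 0.  -1.1  0.7] open0.003 ff0.0 tilt [0.002 0.   ]
```

View pics/t3.png

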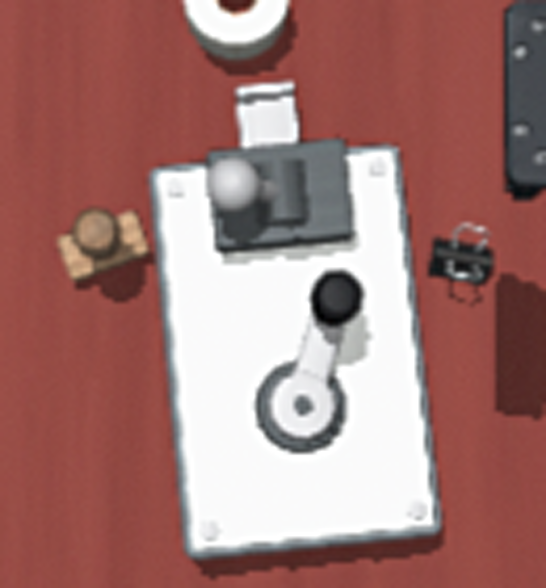

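The lever ball is over at the other side at (235,185). The knob is unchanged at (337,297) and the bystanders are in place.

```bash
python3 -c "
from plant import r
print(r.finish_job())"
```

```text
the job is handed in; nothing more can be done
None
```

The job is handed in at about 38 s: crank turned three full turns from take-up (my estimate, within a few degrees), lock lever at its stop on the other side, stamp, clip and label roll not moved; a slip in the first turn briefly pressed the fingers on the knob at about 60 N.

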